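# Clamp a kitchen knife in the sharpener with its slip-clutch thumbscrew

### The job

Get the vegetable knife ready for sharpening: lay it flat on the sharpener's sloping black bed with its spine down against both stop pins, the handle pointing away from the robot and the middle of the blade under the clamp's foot, and let go of it. Then turn the knurled thumbscrew clockwise to clamp the blade, and stop at the first slip of its clutch, before the knob has slipped past the next mark on its collar. Leave the glass, the mug and the pepper mill where they are.

Things in the scene. Friction and masses are not known exactly. Their poses are not given: they have to be found in the camera images.
- sharpener: Knife sharpener, fixed: grey base 176 x 116 mm, 72 mm of it left of this origin (under the screw, on the table); bed and clamp stand on it. A thin steel post, 206 mm tall, stands at x +92, y -40 mm. The bed slopes up along its x (to the robot's right); its y points away from the robot.
- bed: Blade bed: black plate sloping up to the robot's right at 30 degrees, 100 mm along its y. Origin: on its surface, on the thumbscrew's axis, 85 mm above the table; x up the slope, y away from the robot, z square to it. Plate from x -40 to +12 mm (the edge overhangs). Two steel stop pins, 8 mm thick, 12 mm high, at x -26, y -38 and +38 mm: a spine on them lies at x -22 mm.
- foot: Clamp's pressure foot, steel disc 20 mm wide on the screw's axis. Origin: centre of its pressing face, 15 to 20 mm above the bed at the start. It comes down 5 mm per rad of screw. It hangs from a C-frame (30 mm wide, at bed z 29 to 49 mm) that stands at bed x -56 to -36 mm and is open up the slope: the blade slides in down the slope, under the foot.
- knob_grip (a point): On the thumbscrew's axis (the bed's z, leaning 30 degrees to the robot's left), 83 mm above the bed: height to grip the knob. Knob: dark knurled cylinder, 51 mm wide, at 60 to 98 mm above the bed; an aluminium collar 60 mm wide lies under it at 52 to 58 mm. Neither moves along the axis. The point does not turn.
- knob (a joint): Clutch slip, rad: turn of the knob clockwise (tightening, seen down the axis) against its collar; 0 at the start, red line on red mark; collar marks every 0.52 rad. Both turn together at 0.22 N m until the foot is tight on the blade (2.2 to 3.3 rad from the start); then the collar stops, the torque rises to 0.40 N m and the clutch slips. Turning back loosens the screw but undoes no slip.
- knife: Loose knife, 0.19 kg, left of the sharpener: rectangular steel blade 115 x 42 x 4 mm, brown wooden handle. Origin: centre of the blade's underside; y towards the handle, x from spine (-21 mm) to edge (+21 mm), z up. It lies pitched 3 degrees, handle end up. Laid as asked its axes are the bed's, its origin at x -1, y 0, z 0 there; its balance is 20 mm towards the handle: it stays when let go.
- knife_handle (a point): Centre of the knife's handle (83 mm along y, 24 mm along x, 16 mm thick), at x -6, y +101.5, z +2 mm in the knife's frame.
- glass: Clear drinking glass, 80 mm wide, 87 mm tall, loose; origin at the centre of its foot. A bystander.
- mug: Black mug with blue stripes, 84 mm wide and 89 mm tall, 112 mm over its handle, loose; origin at the centre of its foot. A bystander.
- pepper_mill: Brown wooden pepper mill, 58 mm wide, 170 mm tall, loose; origin at the centre of its foot. A bystander.

How it is judged:
On the way, in this order (a step that is already met when the one before it is completed fails the run):
1. the knife lies flat on the bed, spine on both stop pins, handle away from the robot, mid-blade under the foot, let go (x of knife in the frame of bed between -0.0045 and 0.0025 m and y of knife in the frame of bed between -0.02 and 0.02 m and z of knife in the frame of bed between -0.003 and 0.003 m and y of knife_handle in the frame of bed above 0.06 m and angle between the z axis of knife and the z axis of bed, either way round below 0.0524 rad and angle between the y axis of knife and the y axis of bed, either way round below 0.0524 rad and contact force between the fingers and knife below 0.3 N), for 0.2 s.
2. the foot presses on the blade and the clutch has slipped for the first time (contact force between foot and knife above 10 N and value of joint knob above 0.05 rad), for 0.2 s.
At the end, for the whole second after the job is handed in: Knife at rest on the bed: flat and in line within 3 degrees, within 3 mm of the bed and of both stop pins, middle of the blade within 20 mm of the foot, handle away from the robot; the foot presses it with over 10 N; the clutch has slipped between 0.05 and 0.6 rad in all (all of step 2 and x of knife in the frame of bed between -0.0045 and 0.0025 m and y of knife in the frame of bed between -0.02 and 0.02 m and z of knife in the frame of bed between -0.003 and 0.003 m and y of knife_handle in the frame of bed above 0.06 m and angle between the z axis of knife and the z axis of bed, either way round below 0.0524 rad and angle between the y axis of knife and the y axis of bed, either way round below 0.0524 rad and value of joint knob below 0.6 rad and linear speed of knife below 0.02 m/s); the robot touches nothing.
It fails at once if the knob is turned on past the first slip (more than 0.6 rad of slip in all) (value of joint knob above 0.6 rad).
It fails at once if the glass, the mug or the pepper mill is moved more than 30 mm (distance of any of glass, mug, pepper_mill from where it was at the start of the episode above 0.03 m).
It also fails if it takes over 64 s, if anything falls off the work surface, if the arm or the gripper's body presses on something with over 40 N, if the wrist force passes 120 N, or if a joint passes its speed limit or range.

### The arm

A 7-joint arm with a two-finger parallel gripper is mounted at the origin on the work surface; the furniture and walls round the work are solid. World frame = base frame: x ahead of the robot, y to its left, z up, the work surface at z = 0. Lengths are in m, angles in rad, forces in N, time in s.
With the tool pointing down it reaches from about 0.425 to 0.95 m from the base axis. Payload 4.7 kg.
Tool frame: the origin (TCP) lies midway between the tips of the shut fingers; the grasp point (between the pads) lies 19 mm behind it; z points along the fingers, y is the line along which they close (so a half turn about z gives the same grasp; the last joint's range is limited). The gripper opens to 85 mm and grips with 20 to 120 N. Pads are 22 mm wide; open, the fingers measure 114 mm over their backs; the gripper's body (76 mm by 85 mm) begins 54 mm behind the grasp point. The pads swing forward as they close: fully open they stand 13 mm farther back than shut.
Start: joints at [1.27, 0.469, -0.049, 1.532, 0.024, 1.141, -0.082], TCP at [0.181, -0.65, 0.231] pointing down, gripper open.
Joint ranges: [-2.59, 2.59], [-0.33, 1.99], [-1.39, 1.29], [0.1, 2.45], [-1.04, 4.18], [0.21, 1.99], [-2.66, 2.66]. Speed limits (rad/s): [2.57, 2.57, 3.14, 3.14, 3.14, 3.14, 3.14].

### API

Orientations are given as a rotation vector (axis times angle).
In Python, from plant import robot, sensors, workorder, read_camera gives the robot as it stands (robot), with the cameras as plain functions, the readings (sensors) and the job (workorder).
- The arm moves only by the shell command python3 jog.py FILE [OPENING] [FORCE], which reads ROWS from the file FILE. ROWS is a JSON list of rows, 1 to 20 of them, each an object with the fields xyz (a list: dx, dy, dz in shares of 75 cm (1.0 is 75 cm)), rot (a list: a rotation vector rx, ry, rz in normalised numbers (1 is pi rad)); a field left out counts as zero; each row is the pose to reach, as a shift and turn from the pose commanded when the command began, along the tool's axes at that moment; what a row does not reach only later rows make up. A row lasts 1/12 s, in which the tool goes at most 0.0417 m and 0.125 rad, less where a joint would pass 70% of its speed; a pose out of reach is approached as far as the arm can. OPENING is the finger opening in m, set as the command begins (- or left out keeps the last). The fingers move at their own pace and stop on an object; FORCE is the grip in N (left out, the last holds). Time passes only in rows, so rows that do not move let the fingers close. It prints the time, the measured TCP pose, the force, the opening and the grip force at its end. No shift or turn number may pass 1 either way. Input that does not fit is refused with a message, and nothing moves.
- sensors.observe(): the state, without advancing time (a new reading comes with each control period).
- read_camera(name): name is "scene" or "top" or "wrist"; returns a dict with "image" (384x512x3 uint8, red, green, blue), "fov_y" (degrees; the focal length in pixels is half the picture's height over the tangent of half this angle, whatever the lens; pixels are square), "cx", "cy" (the principal point, pixels), "world_from_camera" (4x4, takes a point from camera to world coordinates); the wrist camera has in their place "hand_eye" (4x4, takes a point from camera to tool coordinates, whose origin is the TCP and whose axes are the flange's). Camera axes: x right, y down, z forward; pixel columns grow to the right and rows downward; lengths in m; the calibration is good to about 2 mm. A picture is of the moment at which its call begins: read the wrist's pose just before it. There is no depth.
- workorder.job_done(): hands the job in; it is judged then, once.
The state is a dict: "time": time; "joints": joint angles; "dq": joint speeds; "tau": joint torques, N m; "ee_pos": TCP position; "orientation": TCP orientation; "wrist_force": force on the tool from outside, world axes, zero at the start; "ft_torque": the same for the moment, N m; "opening": finger opening in m; "grip_force": force on a finger pad.
Only numpy, scipy, OpenCV 4.12 (cv2) and the standard library are available. Lean on these libraries where they do the work, as an engineer would, in place of code of your own. Each camera call takes 0.05 s, during which the arm holds its last target. There are 200 camera calls.

## Working session

There is one attempt and no reset: what is moved stays moved. The work goes in short steps, Python scripts to look and compute and a shell command to move; the robot and the scene stay as the last step left them, time stands still between calls to the robot, and variables do not carry over. Pictures are saved under pics/ and viewed, at most 10 in all, crops included, and the job is handed in when it is done.

```bash
ls; mkdir -p pics; python3 - <<'E'
from plant import robot, sensors, workorder, read_camera
import cv2,numpy as np
s=sensors.observe();print({k:np.round(v,3).tolist() for k,v in s.items()})
for n in ("scene","top","wrist"):
    c=read_camera(n);cv2.imwrite(f"pics/{n}0.png",c["image"][:,:,::-1]);print(n,c["fov_y"],c["cx"],c["cy"]);print(np.round(c.get("world_from_camera",c.get("hand_eye")),4))
a=[cv2.imread(f"pics/{n}0.png") for n in ("scene","top")]
E
```

```text
jog.py
pics
plant.py
{'time': 0.0, 'joints': [1.27, 0.469, -0.049, 1.534, 0.024, 1.141, -0.082], 'dq': [0.002, 0.001, 0.0, -0.001, 0.001, -0.001, -0.002], 'tau': [-0.0, -51.031, -0.047, -23.771, 0.011, 0.008, -0.0], 'ee_pos': [0.181, -0.65, 0.23], 'orientation': [-3.111, -0.425, 0.001], 'wrist_force': [-0.633, 0.119, -0.392], 'ft_torque': [0.027, 0.001, -0.013], 'grip_force': 0.0, 'opening': 0.086}
scene 53.36017396162026 253.69663391639133 195.11992842249438
[[-0.8454 -0.3425  0.4099  0.0912]
 [-0.5337  0.5719 -0.6229  0.7428]
 [-0.021  -0.7454 -0.6663  0.9795]
 [ 0.      0.      0.      1.    ]]
top 52.072253484547936 249.5809296388072 186.96969781007735
[[ 0.0837 -0.972   0.2194  0.4117]
 [-0.9965 -0.0823  0.0156 -0.0543]
 [ 0.0029 -0.2199 -0.9755  1.1358]
 [ 0.      0.      0.      1.    ]]
wrist 62.007630631355084 254.1895744970722 191.96404782160667
[[-1.000e-04 -9.523e-01 -3.053e-01  7.840e-02]
 [ 1.000e+00 -2.000e-04  2.000e-04 -2.000e-04]
 [-3.000e-04 -3.053e-01  9.523e-01 -1.436e-01]
 [ 0.000e+00  0.000e+00  0.000e+00  1.000e+00]]
```

View pics/scene0.png

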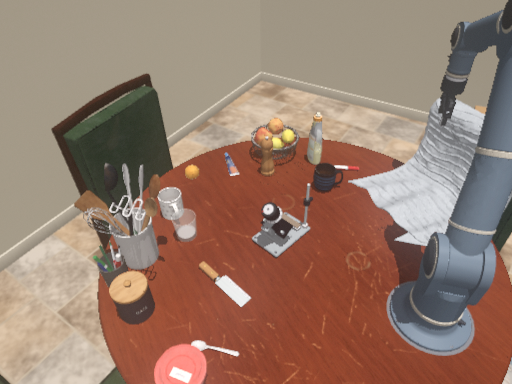

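View pics/top0.png

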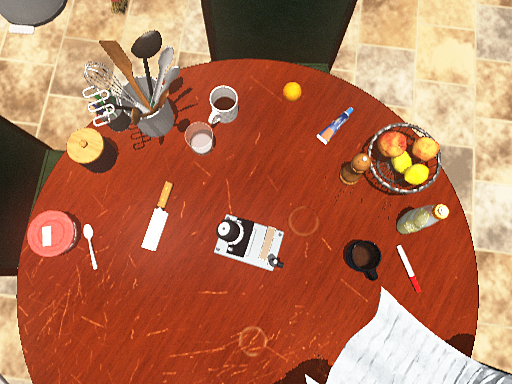

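The scene view shows the knife at about (225,284) and the sharpener at (281,230). In the top view the knife's handle is at (165,195) and its blade at (154,229). The sharpener is at (248,243) with its knob at (230,232), and the glass, mill and mug are at (200,137), (355,170) and (363,257). I'll enlarge the sharpener and knife.

```bash
cat > h.py <<'E'
import numpy as np,cv2
from scipy.spatial.transform import Rotation as R
from plant import robot, sensors, workorder, read_camera
def ray(c,u,v,T=None):
    T=c["world_from_camera"] if T is None else T
    T=np.array(T);f=192/np.tan(np.radians(c["fov_y"]/2))
    d=T[:3,:3]@np.array([(u-c["cx"])/f,(v-c["cy"])/f,1]);return T[:3,3],d/np.linalg.norm(d)
def onz(c,u,v,z,T=None):
    o,d=ray(c,u,v,T);return o+d*(z-o[2])/d[2]
def proj(c,p,T=None):
    T=c["world_from_camera"] if T is None else T
    q=np.linalg.inv(np.array(T))@np.append(p,1);f=192/np.tan(np.radians(c["fov_y"]/2));return np.array([c["cx"]+f*q[0]/q[2],c["cy"]+f*q[1]/q[2]])
def tri(rs):
    A=sum(np.eye(3)-np.outer(d,d) for o,d in rs);b=sum((np.eye(3)-np.outer(d,d))@o for o,d in rs);p=np.linalg.solve(A,b)
    return p,[np.linalg.norm(np.cross(p-o,d)) for o,d in rs]
def tool():
    s=sensors.observe();T=np.eye(4);T[:3,:3]=R.from_rotvec(s["orientation"]).as_matrix();T[:3,3]=s["ee_pos"];return T
def rel(T,p,M): # target pos & rotation matrix -> rows in tool axes
    return np.round(T[:3,:3].T@(np.array(p)-T[:3,3]),4),np.round(R.from_matrix(T[:3,:3].T@M).as_rotvec(),4)
E
python3 - <<'E'
from h import *
a=cv2.imread("pics/top0.png");b=cv2.imread("pics/scene0.png")
A=cv2.resize(a[205:280,205:295],None,fx=4.4,fy=4.4,interpolation=cv2.INTER_CUBIC)
B=cv2.resize(b[177:257,245:325],None,fx=4.4,fy=4.4,interpolation=cv2.INTER_CUBIC)
o=np.zeros((360,790,3),np.uint8);o[:A.shape[0],:A.shape[1]]=A[:,:396];o[:352,400:752]=B
cv2.imwrite("pics/c1.png",o)
c=read_camera("top")
im=c["image"][170:260,130:190].astype(int)
hsv=cv2.cvtColor(c["image"],cv2.COLOR_RGB2HSV)
for n,m in (("blade",(hsv[...,1]<60)&(hsv[...,2]>150)),("handle",(hsv[...,0]>8)&(hsv[...,0]<25)&(hsv[...,2]>140)&(hsv[...,1]>90))):
    w=np.zeros_like(m);w[170:260,130:190]=m[170:260,130:190]
    cs,_=cv2.findContours(w.astype(np.uint8),0,1);k=max(cs,key=cv2.contourArea)
    r=cv2.minAreaRect(k);print(n,r,cv2.contourArea(k))
    for z in (0.003,.01):print(np.round([onz(c,u,v,z) for u,v in cv2.boxPoints(r)],4).tolist())
E
```

```text
blade ((154.8710479736328, 228.5610809326172), (15.06786823272705, 43.387386322021484), 19.653823852539062) 576.5
[[0.4667, 0.2596, 0.003], [0.5876, 0.2342, 0.003], [0.5762, 0.191, 0.003], [0.456, 0.2173, 0.003]]
[[0.4664, 0.2576, 0.01], [0.5865, 0.2325, 0.01], [0.5752, 0.1895, 0.01], [0.4557, 0.2156, 0.01]]
handle ((164.49693298339844, 194.17538452148438), (8.154092788696289, 26.625608444213867), 19.44003677368164) 187.0
[[0.5886, 0.231, 0.003], [0.6657, 0.2151, 0.003], [0.6594, 0.1913, 0.003], [0.5825, 0.2076, 0.003]]
[[0.5875, 0.2292, 0.01], [0.6641, 0.2134, 0.01], [0.6578, 0.1898, 0.01], [0.5814, 0.2059, 0.01]]
```

View pics/c1.png

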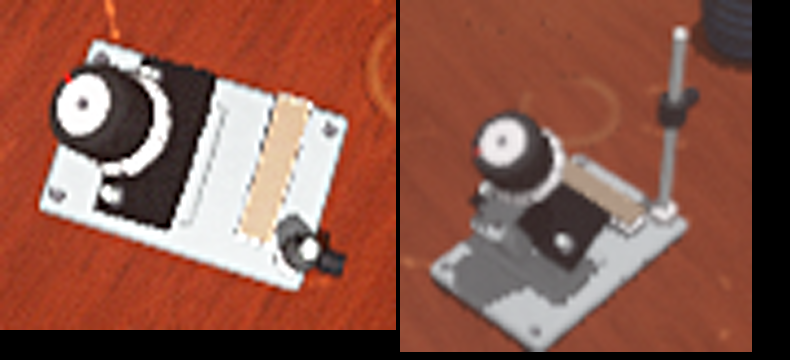

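The crop shows the knob's white cap at top (223.9,228.6) and scene (267.7,209.0), and the post tip at top (275.9,261.4) and scene (308.6,184.5). The black bed and the base corners are clear, and the red line on the knob is on the far left of its cap.

```bash
python3 - <<'E'
from h import *
t=read_camera("top");s=read_camera("scene")
def cen(im,u,v,r):
    g=cv2.cvtColor(im,cv2.COLOR_RGB2GRAY);w=np.zeros_like(g);cv2.circle(w,(int(round(u)),int(round(v))),r,255,-1)
    m=((g>170)&(w>0)).astype(np.uint8);n,l,st,ce=cv2.connectedComponentsWithStats(m);i=1+np.argmax(st[1:,4]);return ce[i],st[i]
for n,a,b,r in (("cap",(223.9,228.6),(267.7,209),9),("post",(275.9,261.4),(308.6,184.5),3)):
    ca,sa=cen(t["image"],*a,r);cb,sb=cen(s["image"],*b,r);print(n,ca,sa,cb,sb)
    print(tri([ray(t,*ca),ray(s,*cb)]))
cr=np.array([(40,208),(300,290),(348,120),(95,40)])/4.4+205
P=np.array([onz(t,u,v,.012) for u,v in cr]);print(P.round(4));print([np.linalg.norm(P[i]-P[i-1]).round(4) for i in range(4)],P.mean(0))
for i in range(4):d=P[i]-P[i-1];print(np.degrees(np.arctan2(d[1],d[0])))
E
```

```text
cap [223.39669421 228.37190083] [218 222  12  14 121] [267.85897436 208.78205128] [263 204  10  11  78]
(array([0.51914917, 0.01646441, 0.16953708]), [np.float64(0.00038596771129979616), np.float64(0.000385967711299742)])
post [274.85714286 261.28571429] [273 259   4   5  14] [308.16666667 184.16666667] [307 183   3   3   6]
(array([ 0.44915862, -0.1130074 ,  0.20429625]), [np.float64(0.00011131074483382769), np.float64(0.00011131074483384487)])
[[ 0.4676  0.0477  0.012 ]
 [ 0.4302 -0.1222  0.012 ]
 [ 0.5405 -0.1457  0.012 ]
 [ 0.5789  0.0231  0.012 ]]
[np.float64(0.114), np.float64(0.174), np.float64(0.1128), np.float64(0.1731)] [ 0.50431874 -0.0492924   0.012     ]
167.5058338682742
-102.40267660734703
-12.001006558236398
77.18754816949466
```

```bash
cat >> h.py <<'E'
ps=np.radians(-12.5)
SY=np.array([np.cos(ps),np.sin(ps),0]);SX=np.array([SY[1],-SY[0],0]);UZ=np.array([0,0,1.])
BO=np.array([.508,-.032,.085]);c3=np.cos(np.pi/6)
BX=c3*SX+.5*UZ;BY=SY;BZ=-.5*SX+c3*UZ
def bed(x,y,z):return BO+BX*x+BY*y+BZ*z
def tb(p):q=np.array(p)-BO;return np.round([q@BX,q@BY,q@BZ],4)
MB=np.c_[BY,BX,-BZ]   # tool axes when the knife lies on the bed
E
python3 - <<'E'
from h import *
t=read_camera("top")
for n,u,v,z in (("glass",200,137,.04),("mug",363,257,.05),("mill",353,178,.05)):print(n,onz(t,u,v,z).round(3))
T=tool();a=np.radians(-12);p=np.radians(3)
Ky=np.array([np.cos(a)*np.cos(p),np.sin(a)*np.cos(p),np.sin(p)]);Kx=np.array([np.sin(a),-np.cos(a),0]);Kz=np.cross(Kx,Ky)
M=np.c_[Ky,Kx,-Kz];print("down?",Kz)
h=np.array([.6235,.2105,0])
for z in (.33,.10,.004):print(z,*rel(T,h+[0,0,z],M))
o=np.array([.5217,.2256,.003]);print("handle from blade",o+Ky*.1015-Kx*.006)
E
```

```text
glass [0.796 0.121 0.04 ]
mug [ 0.487 -0.361  0.05 ]
mill [ 0.707 -0.328  0.05 ]
down? [-0.05119229  0.01088126  0.99862953]
0.33 [ 0.6571 -0.7103 -0.0986] [-0.013   0.0514  0.4811]
0.1 [ 0.6571 -0.7102  0.1314] [-0.013   0.0514  0.4811]
0.004 [ 0.6571 -0.7102  0.2274] [-0.013   0.0514  0.4811]
handle from blade [0.62209339 0.21039477 0.0083121 ]
```

Careful with the scale: shifts go in shares of 75 cm and turns go in shares of pi rad. That gives: -0.71 m is -0.9467, 0.657 m is 0.876, 0.481 rad is 0.1531.

```bash
R1="x"; echo '[{"xyz": [0.876,-0.9467,-0.132],"rot": [-0.0041,0.0162,0.1531]},{"xyz": [0.876,-0.9467,-0.132],"rot": [-0.0041,0.0162,0.1531]},{"xyz": [0.876,-0.9467,-0.132],"rot": [-0.0041,0.0162,0.1531]},{"xyz": [0.876,-0.9467,-0.132],"rot": [-0.0041,0.0162,0.1531]},{"xyz": [0.876,-0.9467,-0.132],"rot": [-0.0041,0.0162,0.1531]},{"xyz": [0.876,-0.9467,-0.132],"rot": [-0.0041,0.0162,0.1531]},{"xyz": [0.876,-0.9467,-0.132],"rot": [-0.0041,0.0162,0.1531]},{"xyz": [0.876,-0.9467,-0.132],"rot": [-0.0041,0.0162,0.1531]},{"xyz": [0.876,-0.9467,-0.132],"rot": [-0.0041,0.0162,0.1531]},{"xyz": [0.876,-0.9467,-0.132],"rot": [-0.0041,0.0162,0.1531]},{"xyz": [0.876,-0.9467,-0.132],"rot": [-0.0041,0.0162,0.1531]},{"xyz": [0.876,-0.9467,-0.132],"rot": [-0.0041,0.0162,0.1531]},{"xyz": [0.876,-0.9467,-0.132],"rot": [-0.0041,0.0162,0.1531]},{"xyz": [0.876,-0.9467,-0.132],"rot": [-0.0041,0.0162,0.1531]},{"xyz": [0.876,-0.9467,-0.132],"rot": [-0.0041,0.0162,0.1531]},{"xyz": [0.876,-0.9467,-0.132],"rot": [-0.0041,0.0162,0.1531]},{"xyz": [0.876,-0.9467,-0.132],"rot": [-0.0041,0.0162,0.1531]},{"xyz": [0.876,-0.9467,-0.132],"rot": [-0.0041,0.0162,0.1531]},{"xyz": [0.876,-0.9467,-0.132],"rot": [-0.0041,0.0162,0.1531]},{"xyz": [0.876,-0.9467,-0.132],"rot": [-0.0041,0.0162,0.1531]}]' > next.json && python3 jog.py next.json; python3 -c "
from h import *
s=sensors.observe();print(np.round(s['joints'],2))"
```

```text
time: 2.02
ee_pos: [0.5608, 0.0888, 0.3166]
orientation: [3.117, -0.328, 0.082]
wrist_force: [0.9, -1.2, -0.3]
opening: 0.0855
grip_force: 0.0
[ 0.2   0.25 -0.54  1.69  0.17  1.2  -2.16]
```

```bash
cat >> h.py <<'E'
a_=np.radians(-12);p_=np.radians(3)
Ky=np.array([np.cos(a_)*np.cos(p_),np.sin(a_)*np.cos(p_),np.sin(p_)]);Kx=np.array([np.sin(a_),-np.cos(a_),0]);Kz=np.cross(Kx,Ky)
MK=np.c_[Ky,Kx,-Kz]
E
python3 -c "
from h import *
for z in (.12,.004):print(*rel(tool(),[.623,.2105,z],MK))"
```

```text
[ 0.025  -0.1321  0.1982] [ 0.0007 -0.0005 -0.0003]
[ 0.0189 -0.1322  0.314 ] [ 0.0007 -0.0005 -0.0003]
```

Scaled: 0.198 m is 0.264, -0.132 m is -0.176.

```bash
echo '[{"xyz": [0.0333,-0.176,0.264]},{"xyz": [0.0333,-0.176,0.264]},{"xyz": [0.0333,-0.176,0.264]},{"xyz": [0.0333,-0.176,0.264]},{"xyz": [0.0333,-0.176,0.264]},{"xyz": [0.0333,-0.176,0.264]},{"xyz": [0.0333,-0.176,0.264]},{"xyz": [0.0333,-0.176,0.264]},{"xyz": [0.0333,-0.176,0.264]}]' > next.json && python3 jog.py next.json 0.06; python3 - <<'E'
from h import *
s=sensors.observe();print(np.round(s['joints'],2));T=tool();print(*rel(T,[.623,.2105,.004],MK))
c=read_camera("wrist");cv2.imwrite("pics/w1.png",c["image"][:,:,::-1])
W=T@np.array(c["hand_eye"]);im=c["image"];hsv=cv2.cvtColor(im,cv2.COLOR_RGB2HSV)
m=((hsv[...,0]>8)&(hsv[...,0]<25)&(hsv[...,2]>130)&(hsv[...,1]>80)).astype(np.uint8)
cs,_=cv2.findContours(m,0,1);k=max(cs,key=cv2.contourArea);r=cv2.minAreaRect(k);print(r)
P=np.array([onz(c,u,v,.014,W) for u,v in cv2.boxPoints(r)]);print(P.round(4).tolist(),P.mean(0))
E
```

```text
time: 2.77
ee_pos: [0.6228, 0.2081, 0.1207]
orientation: [3.117, -0.329, 0.083]
wrist_force: [0.2, -0.0, 0.3]
opening: 0.0601
grip_force: 0.0
[-0.06  0.57 -0.49  1.7   0.37  0.91 -2.48]
[-0.0066 -0.0024  0.1165] [ 0.0005 -0.0012 -0.0006]
((125.5, 165.5), (331.0, 251.0), 90.0)
[[0.8022, 0.3548, 0.014], [0.7651, 0.1803, 0.014], [0.4966, 0.2383, 0.014], [0.5453, 0.4662, 0.014]] [0.65231695 0.30989296 0.014     ]
```

View pics/w1.png

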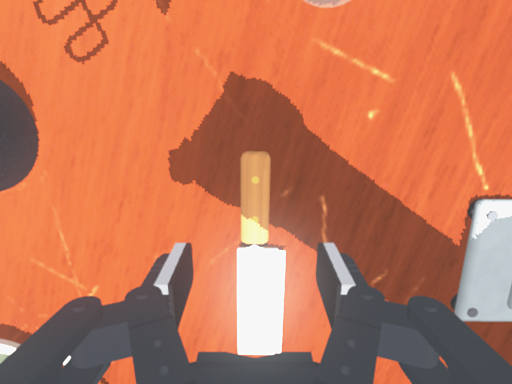

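The wrist view shows the handle spanning (240–270, 152–243), in line with the tool, and the blade below it between the open fingers. The table outside is clear.

```bash
python3 - <<'E'
from h import *
T=tool();c=read_camera("wrist");W=T@np.array(c["hand_eye"])
for u,v in ((255.5,152),(255.5,243),(240,197),(270,197),(237,250),(285,250),(237,354),(282,354)):
    print(u,v,onz(c,u,v,.016 if v<244 and u!=237 else .008,W).round(4))
h=(onz(c,255.5,152,.017,W)+onz(c,255.5,243,.015,W))/2;print(h)
print(rel(T,[h[0],h[1],.003],MK))
E
```

```text
255.5 152 [0.6593 0.1994 0.016 ]
255.5 243 [0.5832 0.2156 0.016 ]
240 197 [0.6257 0.2195 0.016 ]
270 197 [0.6206 0.1954 0.016 ]
237 250 [0.5766 0.2337 0.008 ]
285 250 [0.5677 0.1921 0.008 ]
237 354 [0.4695 0.2582 0.008 ]
282 354 [0.4603 0.2153 0.008 ]
[0.62108241 0.20750113 0.016     ]
(array([-0.0085,  0.0008,  0.1183]), array([-0.0001, -0.0026, -0.0014]))
```

Scaled: 0.118 m is 0.1573, 0.105 m is 0.14.

```bash
echo '[{"xyz": [-0.0107,0.0013,0.0533]},{"xyz": [-0.0107,0.0013,0.1067]},{"xyz": [-0.0107,0.0013,0.14]},{"xyz": [-0.0107,0.0013,0.1573]},{"xyz": [-0.0107,0.0013,0.1573]},{"xyz": [-0.0107,0.0013,0.1573]}]' > next.json && python3 jog.py next.json; echo '[{},{},{},{},{},{}]' > next.json && python3 jog.py next.json 0 100
```

```text
time: 3.37
ee_pos: [0.6213, 0.208, 0.0029]
orientation: [3.118, -0.329, 0.084]
wrist_force: [0.0, -1.0, 0.0]
opening: 0.0601
grip_force: 0.0
time: 3.87
ee_pos: [0.6215, 0.2088, 0.0035]
orientation: [3.119, -0.328, 0.086]
wrist_force: [-1.0, 0.0, 6.9]
opening: 0.0215
grip_force: 98.4
```

Scaled: -0.29 m is -0.3867, -0.27 m is -0.36.

```bash
echo '[{"xyz": [0,0,-0.04]},{"xyz": [0,0,-0.0933]},{"xyz": [0,0,-0.1467]},{"xyz": [0,0,-0.2]},{"xyz": [0,0,-0.2533]},{"xyz": [0,0,-0.3067]},{"xyz": [0,0,-0.36]},{"xyz": [0,0,-0.3867]},{"xyz": [0,0,-0.3867]},{"xyz": [0,0,-0.3867]}]' > next.json && python3 jog.py next.json; python3 - <<'E'
from h import *
T=tool();print(rel(T,bed(.054,.1015,.15),MB),rel(T,bed(.054,.1015,.002),MB))
c=read_camera("wrist");im=c["image"];cv2.imwrite("pics/w2.png",im[:,:,::-1])
H=np.array(c["hand_eye"])
t=read_camera("top");s=read_camera("scene");cv2.imwrite("pics/t2.png",t["image"][:,:,::-1]);cv2.imwrite("pics/s2.png",s["image"][:,:,::-1])
o=np.hstack([im[140:,190:330],cv2.resize(t["image"][120:270,90:230],(262,244)),cv2.resize(s["image"][170:330,130:290],(244,244))]);cv2.imwrite("pics/c2.png",o[:,:,::-1])
print(proj(t,T[:3,3]),proj(s,T[:3,3]))
E
```

```text
time: 4.7
ee_pos: [0.6055, 0.2116, 0.2924]
orientation: [3.118, -0.327, 0.085]
wrist_force: [-0.0, -0.1, -2.2]
opening: 0.0213
grip_force: 98.7
(array([0.0541, 0.2312, 0.0534]), array([-0.5241, -0.0558, -0.0055])) (array([0.0464, 0.3052, 0.1813]), array([-0.5241, -0.0558, -0.0055]))
[136.04865124 175.7919422 ] [201.40471468 207.40403005]
```

View pics/c2.png

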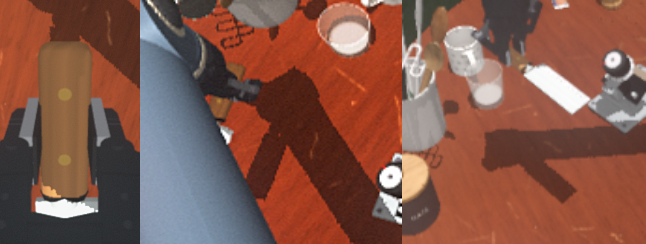

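The knife hangs in the gripper with its handle centred between the pads. The scene part shows the blade clear at crop (525–588, 65–110). I'll compare its corners with the predicted ones to check for sag.

```bash
python3 - <<'E'
from h import *
T=tool();s=read_camera("scene");hsv=cv2.cvtColor(s["image"],cv2.COLOR_RGB2HSV)
m=np.zeros((384,512),np.uint8);m[200:255,200:265]=((hsv[...,1]<70)&(hsv[...,2]>140))[200:255,200:265]
cs,_=cv2.findContours(m,0,1);k=max(cs,key=cv2.contourArea);print(cv2.contourArea(k),cv2.approxPolyDP(k,3,True).reshape(-1,2).tolist(),cv2.boxPoints(cv2.minAreaRect(k)).round(1).tolist())
for sag in (0,3,6):
  for dz in (-.006,):
    S=R.from_rotvec([0,-np.radians(sag),0]).as_matrix()
    q=[]
    for x,y in ((-21,-57.5),(21,-57.5),(21,57.5),(-21,57.5)):
        v=np.array([(y-101.5)/1e3,(x+6)/1e3,-.002])   # top of blade z=4 vs handle 2
        v=S@v; q.append(proj(s,T[:3,3]+T[:3,:3]@(v+[0,0,dz])).round(1).tolist())
    tip=T[:3,:3]@(S@np.array([-.159,0,0]));print(sag,tip.round(3),q)
E
```

```text
662.5 [[212, 212], [210, 220], [240, 244], [251, 237], [257, 242], [259, 232], [254, 235], [227, 214]] [[205.10000610351562, 224.3000030517578], [214.8000030517578, 207.10000610351562], [261.79998779296875, 233.5], [252.10000610351562, 250.8000030517578]]
0 [-0.155  0.033 -0.008] [[240.3, 243.1], [252.7, 233.5], [220.9, 209.5], [208.6, 218.0]]
3 [-0.156  0.033  0.001] [[240.2, 240.7], [252.6, 231.2], [220.8, 208.8], [208.5, 217.3]]
6 [-0.155  0.033  0.009] [[239.9, 238.3], [252.4, 228.7], [220.7, 208.2], [208.3, 216.6]]
```

Scaled: 0.231 m is 0.308, 0.054 m is 0.072, -0.524 rad is -0.1668.

```bash
echo '[{"xyz": [0.072,0.308,0.0707],"rot": [-0.1668,-0.0178,-0.0016]},{"xyz": [0.072,0.308,0.0707],"rot": [-0.1668,-0.0178,-0.0016]},{"xyz": [0.072,0.308,0.0707],"rot": [-0.1668,-0.0178,-0.0016]},{"xyz": [0.072,0.308,0.0707],"rot": [-0.1668,-0.0178,-0.0016]},{"xyz": [0.072,0.308,0.0707],"rot": [-0.1668,-0.0178,-0.0016]},{"xyz": [0.072,0.308,0.0707],"rot": [-0.1668,-0.0178,-0.0016]},{"xyz": [0.072,0.308,0.0707],"rot": [-0.1668,-0.0178,-0.0016]},{"xyz": [0.072,0.308,0.0707],"rot": [-0.1668,-0.0178,-0.0016]},{"xyz": [0.072,0.308,0.0707],"rot": [-0.1668,-0.0178,-0.0016]}]' > next.json && python3 jog.py next.json; python3 - <<'E'
from h import *
T=tool();print(tb(T[:3,3]),rel(T,bed(.054,.1015,.003),MB),sensors.observe()["joints"])
E
```

```text
time: 5.65
ee_pos: [0.6125, -0.0259, 0.2398]
orientation: [2.605, -0.285, -0.083]
wrist_force: [0.6, -0.1, -2.3]
opening: 0.021
grip_force: 98.8
[0.0527 0.1008 0.1483] (array([0.0014, 0.0013, 0.1453]), array([0.    , 0.0043, 0.0015])) [ 7.22506464e-04  4.95363811e-01 -3.60698787e-01  1.59630790e+00
  6.09203233e-01  1.42866559e+00 -2.33122437e+00]
```

Scaled: 0.145 m is 0.1933, 0.143 m is 0.1907.

```bash
echo '[{"xyz": [0.0013,0.0013,0.04]},{"xyz": [0.0013,0.0013,0.08]},{"xyz": [0.0013,0.0013,0.12]},{"xyz": [0.0013,0.0013,0.16]},{"xyz": [0.0013,0.0013,0.18]},{"xyz": [0.0013,0.0013,0.1907]},{"xyz": [0.0013,0.0013,0.1933]},{"xyz": [0.0013,0.0013,0.1933]}]' > next.json && python3 jog.py next.json; python3 - <<'E'
from h import *
T=tool();print(tb(T[:3,3]))
s=read_camera("scene");t=read_camera("top");im=s["image"];cv2.imwrite("pics/s3.png",im[:,:,::-1]);
o=np.hstack([cv2.resize(im[180:270,240:330],(396,396),interpolation=cv2.INTER_CUBIC),cv2.resize(t["image"][190:280,200:290],(396,396),interpolation=cv2.INTER_CUBIC)]);cv2.imwrite("pics/c3.png",o[:,:,::-1])
for z in (0,.004):
  for x,y in ((-21,-57.5),(21,-57.5),(21,57.5),(-21,57.5)):
    p=T[:3,3]+T[:3,:3]@np.array([(y-101.5)/1e3,(x+6)/1e3,-.006+.002-z]);print(tb(p),((proj(s,p)-[240,180])*4.4).round(),((proj(t,p)-[200,190])*4.4).round())
E
```

```text
time: 6.32
ee_pos: [0.5982, -0.0968, 0.1161]
orientation: [2.605, -0.283, -0.079]
wrist_force: [-0.3, -0.3, -1.6]
opening: 0.0215
grip_force: 98.8
[0.0535 0.1021 0.0051]
[ 0.0388 -0.0569  0.0093] [254. 167.] [207. 315.]
[ 0.0808 -0.0569  0.0093] [288. 120.] [268. 333.]
[0.0806 0.0581 0.0091] [170.  49.] [325. 141.]
[0.0386 0.0581 0.0091] [137.  93.] [265. 128.]
[ 0.0388 -0.0569  0.0133] [253. 165.] [204. 314.]
[ 0.0808 -0.0569  0.0133] [286. 118.] [265. 332.]
[0.0806 0.0581 0.0131] [168.  47.] [322. 139.]
[0.0386 0.0581 0.0131] [135.  91.] [262. 126.]
```

View pics/c3.png

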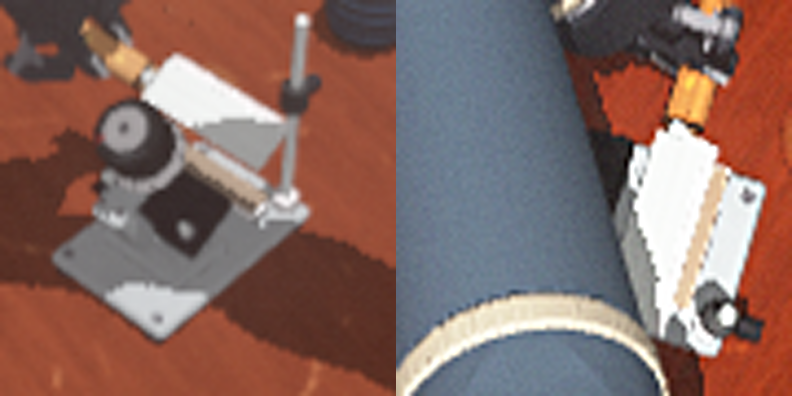

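The blade's corners in the scene crop sit at (257,168) and (139,95), within 1 px of the prediction. There is no sag, and the blade is clear of the post and the tan block. I'll slide it in.

```bash
echo '[{"xyz": [-0.0013,0,0.004]},{"xyz": [-0.0013,-0.0267,0.004]},{"xyz": [-0.0013,-0.0467,0.004]},{"xyz": [-0.0013,-0.064,0.004]},{"xyz": [-0.0013,-0.0747,0.004]},{"xyz": [-0.0013,-0.0747,0.004]},{"xyz": [-0.0013,-0.0747,0.004]}]' > next.json && python3 jog.py next.json; cat > st.py <<'E'
from h import *
T=tool();s=sensors.observe();f=s["wrist_force"];q=s["ft_torque"]
print(tb(T[:3,3]),"F bed",np.round([f@BX,f@BY,f@BZ],1),"M bed",np.round([q@BX,q@BY,q@BZ],3),"rot",rel(T,BO,MB)[1],"grip",s["grip_force"],s["opening"],"j7",s["joints"][6])
E
python3 st.py
```

```text
time: 7.0
ee_pos: [0.6068, -0.0517, 0.0852]
orientation: [2.604, -0.283, -0.08]
wrist_force: [-0.1, -0.6, -1.0]
opening: 0.0215
grip_force: 98.9
[-0.0018  0.1007  0.0013] F bed [ 0.   0.  -1.1] M bed [ 0.181  0.726 -0.045] rot [0.0014 0.0024 0.002 ] grip 98.85319590568542 0.021494729279823672 j7 -2.477886584590358
```

Scaled: 0.003 m is 0.004, 0.002 m is 0.0027.

```bash
echo '[{"xyz": [0,0,0.0027]},{"xyz": [0,0,0.004]},{"xyz": [0,0,0.004]}]' > next.json && python3 jog.py next.json; python3 st.py;  echo '[{"xyz": [0,0,0.0013]},{"xyz": [0,0,0.0027]},{"xyz": [0,0,0.0027]}]' > next.json && python3 jog.py next.json; python3 st.py
```

```text
time: 7.25
ee_pos: [0.6062, -0.0549, 0.0829]
orientation: [2.603, -0.287, -0.081]
wrist_force: [-0.7, -0.8, -1.4]
opening: 0.0213
grip_force: 98.9
[-1.000e-04  1.008e-01 -2.400e-03] F bed [ 0.1 -0.5 -1.6] M bed [ 0.176  0.763 -0.045] rot [ 0.0017  0.0033 -0.0007] grip 98.85814189910889 0.021310132334676317 j7 -2.4797363557596106
time: 7.5
ee_pos: [0.606, -0.0551, 0.081]
orientation: [2.604, -0.286, -0.08]
wrist_force: [-1.0, 0.1, -1.5]
opening: 0.0214
grip_force: 98.9
[-0.0009  0.1007 -0.0041] F bed [-0.6 -1.  -1.4] M bed [ 0.183  0.737 -0.06 ] rot [0.001  0.003  0.0002] grip 98.85820269584656 0.02140965747687601 j7 -2.480990870592841
```

Scaled: 0.0015 m is 0.002, 0.001 m is 0.0013.

```bash
echo '[{"xyz": [0,0,0.0013]},{"xyz": [0,0,0.002]},{"xyz": [0,0,0.002]}]' > next.json && python3 jog.py next.json; python3 st.py;  echo '[{"xyz": [0,0,0.0013]},{"xyz": [0,0,0.0013]}]' > next.json && python3 jog.py next.json; python3 st.py
```

```text
time: 7.75
ee_pos: [0.6062, -0.0552, 0.0803]
orientation: [2.604, -0.285, -0.08]
wrist_force: [-0.0, 1.2, 2.0]
opening: 0.0213
grip_force: 99.4
[-0.0011  0.1009 -0.0047] F bed [-0.  -0.3  2.3] M bed [-0.242  0.441  0.007] rot [0.001  0.0022 0.0005] grip 99.41549062728882 0.021284997609830197 j7 -2.481694586055527
time: 7.92
ee_pos: [0.6061, -0.0554, 0.0799]
orientation: [2.604, -0.285, -0.079]
wrist_force: [-1.3, 2.6, 6.5]
opening: 0.0215
grip_force: 100.0
[-0.0012  0.1009 -0.0052] F bed [ 1.3 -1.9  6.8] M bed [-0.684  0.234  0.076] rot [0.001  0.0021 0.0004] grip 99.96972441673279 0.021543179681417064 j7 -2.4822714550261047
```

Scaled: -0.004 m is -0.0053, -0.002 m is -0.0027.

```bash
echo '[{"xyz": [0,-0.0027,0]},{"xyz": [0,-0.0053,0]},{"xyz": [0,-0.0053,0]}]' > next.json && python3 jog.py next.json; python3 st.py;  echo '[{"xyz": [0,-0.0013,0]},{"xyz": [0,-0.0027,0]},{"xyz": [0,-0.0027,0]}]' > next.json && python3 jog.py next.json; python3 st.py
```

```text
time: 8.17
ee_pos: [0.6071, -0.0529, 0.0784]
orientation: [2.602, -0.285, -0.079]
wrist_force: [-0.9, 0.9, 7.2]
opening: 0.0215
grip_force: 100.0
[-0.0042  0.1013 -0.0052] F bed [ 3.1 -1.   6.6] M bed [-0.476 -0.183  0.098] rot [0.003  0.0014 0.0004] grip 99.95302319526672 0.0215093096111647 j7 -2.4872301081333257
time: 8.42
ee_pos: [0.6076, -0.0515, 0.0776]
orientation: [2.601, -0.285, -0.078]
wrist_force: [-0.9, 1.0, 7.4]
opening: 0.0217
grip_force: 100.0
[-0.0059  0.1015 -0.0052] F bed [ 3.1 -1.1  6.8] M bed [-0.456 -0.289  0.192] rot [0.0032 0.0012 0.0001] grip 99.96865510940552 0.021684153977994506 j7 -2.4897390043586047
```

Scaled: -0.0015 m is -0.002.

```bash
echo '[{"xyz": [0,-0.002,0]},{"xyz": [0,-0.002,0]}]' > next.json && python3 jog.py next.json; python3 st.py;  echo '[{"xyz": [0,-0.002,0]},{"xyz": [0,-0.002,0]}]' > next.json && python3 jog.py next.json; python3 st.py
```

```text
time: 8.58
ee_pos: [0.6079, -0.0504, 0.0769]
orientation: [2.601, -0.285, -0.078]
wrist_force: [-0.8, -1.4, 8.1]
opening: 0.0218
grip_force: 100.0
[-0.0072  0.1016 -0.0052] F bed [ 5.4 -0.4  6.3] M bed [-0.434 -0.337  0.258] rot [0.0036 0.001  0.0003] grip 99.95656371116638 0.0218115847230897 j7 -2.4914889621576886
time: 8.75
ee_pos: [0.608, -0.0503, 0.0766]
orientation: [2.599, -0.285, -0.079]
wrist_force: [-0.8, -1.6, 10.6]
opening: 0.0216
grip_force: 100.1
[-0.0074  0.1016 -0.0054] F bed [ 6.8 -0.5  8.3] M bed [-0.42  -0.803  0.414] rot [ 0.0059  0.0016 -0.0001] grip 100.14026999473572 0.021567129002165942 j7 -2.493061355014527
```

Scaled: -0.002 m is -0.0027.

```bash
echo '[{"xyz": [0,-0.0027,0]},{"xyz": [0,-0.0027,0]},{"xyz": [0,-0.0027,0]}]' > next.json && python3 jog.py next.json; python3 st.py;  echo '[{},{},{}]' > next.json && python3 jog.py next.json 0.06; python3 st.py
```

```text
time: 9.0
ee_pos: [0.6081, -0.0501, 0.0763]
orientation: [2.596, -0.286, -0.08]
wrist_force: [-1.3, -3.3, 12.2]
opening: 0.0217
grip_force: 100.4
[-0.0078  0.1016 -0.0055] F bed [ 9.2 -0.6  8.8] M bed [-0.664 -1.448  0.543] rot [ 0.0088  0.0021 -0.0005] grip 100.35717487335205 0.021673288730178316 j7 -2.4950648599778322
time: 9.25
ee_pos: [0.6079, -0.0464, 0.0731]
orientation: [2.604, -0.285, -0.08]
wrist_force: [0.6, 0.5, -0.5]
opening: 0.0573
grip_force: 0.0
[-0.0125  0.1006 -0.0066] F bed [-0.7  0.5 -0.1] M bed [ 0.05   0.538 -0.014] rot [0.0005 0.0027 0.0009] grip 0.0 0.057333310404519944 j7 -2.4967537197890004
```

Scaled: -0.155 m is -0.2067, -0.12 m is -0.16.

```bash
echo '[{"xyz": [0,0.0067,-0.0133]},{"xyz": [0,0.0067,-0.0533]},{"xyz": [0,0.0067,-0.1067]},{"xyz": [0,0.0067,-0.16]},{"xyz": [0,0.0067,-0.2067]},{"xyz": [0,0.0067,-0.2067]},{"xyz": [0,0.0067,-0.2067]}]' > next.json && python3 jog.py next.json; python3 st.py; python3 - <<'E'
from h import *
T=tool();w=read_camera("wrist");s=read_camera("scene");im=s["image"];cv2.imwrite("pics/s4.png",im[:,:,::-1]);cv2.imwrite("pics/w4.png",w["image"][:,:,::-1])
o=np.hstack([cv2.resize(im[180:260,245:325],(384,384),interpolation=cv2.INTER_CUBIC),w["image"][:,128:]]);cv2.imwrite("pics/c4.png",o[:,:,::-1])
W=T@np.array(w["hand_eye"])
for z in (4,):
  for x,y in ((-21,-57.5),(21,-57.5),(21,57.5),(-21,57.5)):
    p=bed((x-1)/1e3,y/1e3,z/1e3);print(x,y,((proj(s,p)-[244.5,179.5])*4.8).round(),(proj(w,p,W)+[256,0]).round())
E
```

```text
time: 9.83
ee_pos: [0.6253, 0.0273, 0.2125]
orientation: [2.607, -0.283, -0.074]
wrist_force: [-0.2, -0.4, 0.1]
opening: 0.06
grip_force: 0.0
[-0.0084  0.1017  0.152 ] F bed [ 0.4 -0.2 -0.2] M bed [-0.032  0.496  0.002] rot [-0.0025 -0.0022  0.0011] grip 0.0 0.05998204459288319 j7 -2.4143234906765025
-21 -57.5 [205. 261.] [498. 317.]
21 -57.5 [242. 210.] [536. 318.]
21 57.5 [115. 128.] [539. 220.]
-21 57.5 [ 79. 176.] [496. 220.]
```

View pics/c4.png

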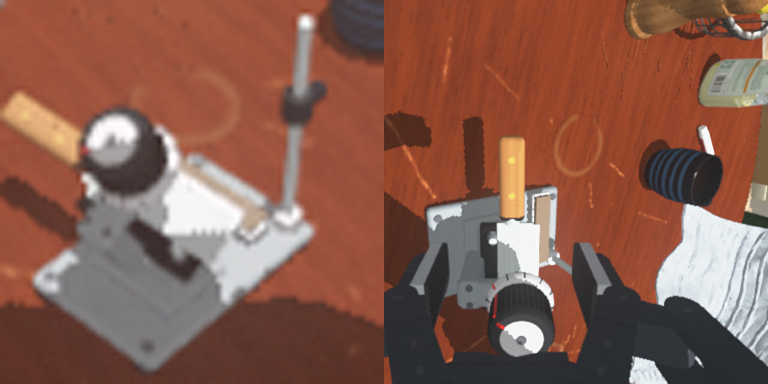

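Wrist view: the blade runs straight between columns 497 and 540 and ends at row 220, both as predicted. Its spine is at the visible pin (491,238), so the knife is placed. Next is the knob, with the last joint wound back first.

Careful with the scale: shifts go in shares of 75 cm and turns go in shares of pi rad. That gives: -0.102 m is -0.136, -0.05 m is -0.0667, -2 rad is -0.6366.

```bash
python3 -c "
from h import *
print(rel(tool(),bed(0,0,.16),MB))"
echo '[{"xyz": [-0.0267,0.0027,-0.0107],"rot": [0,0,-0.0382]},{"xyz": [-0.0667,0.0053,-0.0107],"rot": [0,0,-0.0764]},{"xyz": [-0.1067,0.008,-0.0107],"rot": [0,0,-0.1178]},{"xyz": [-0.136,0.0107,-0.0107],"rot": [0,0,-0.1592]},{"xyz": [-0.136,0.0107,-0.0107],"rot": [0,0,-0.2387]},{"xyz": [-0.136,0.0107,-0.0107],"rot": [0,0,-0.3183]},{"xyz": [-0.136,0.0107,-0.0107],"rot": [0,0,-0.3979]},{"xyz": [-0.136,0.0107,-0.0107],"rot": [0,0,-0.4775]},{"xyz": [-0.136,0.0107,-0.0107],"rot": [0,0,-0.557]},{"xyz": [-0.136,0.0107,-0.0107],"rot": [0,0,-0.6366]},{"xyz": [-0.136,0.0107,-0.0107],"rot": [0,0,-0.6366]},{"xyz": [-0.136,0.0107,-0.0107],"rot": [0,0,-0.6366]},{"xyz": [-0.136,0.0107,-0.0107],"rot": [0,0,-0.6366]},{"xyz": [-0.136,0.0107,-0.0107],"rot": [0,0,-0.6366]},{"xyz": [-0.136,0.0107,-0.0107],"rot": [0,0,-0.6366]},{"xyz": [-0.136,0.0107,-0.0107],"rot": [0,0,-0.6366]},{"xyz": [-0.136,0.0107,-0.0107],"rot": [0,0,-0.6366]},{"xyz": [-0.136,0.0107,-0.0107],"rot": [0,0,-0.6366]}]' > next.json && python3 jog.py next.json 0.085; python3 st.py
```

```text
(array([-0.1008,  0.0069, -0.0117]), array([0.0019, 0.0036, 0.0009]))
time: 11.43
ee_pos: [0.5234, 0.043, 0.22]
orientation: [1.784, 2.199, -0.685]
wrist_force: [0.1, 0.0, -0.6]
opening: 0.0851
grip_force: 0.0
[ 0.0012 -0.0012  0.1552] F bed [-0.3  0.1 -0.5] M bed [ 0.015  0.516 -0.019] rot [-0.004   0.0056  1.9981] grip 0.0 0.08508455632813378 j7 -0.6310605233228713
```

Scaled: -2 rad is -0.6366.

```bash
echo '[{"rot": [0,0,-0.1273]},{"rot": [0,0,-0.2546]},{"rot": [0,0,-0.382]},{"rot": [0,0,-0.5093]},{"rot": [0,0,-0.6366]},{"rot": [0,0,-0.6366]},{"rot": [0,0,-0.6366]},{"rot": [0,0,-0.6366]},{"rot": [0,0,-0.6366]},{"rot": [0,0,-0.6366]},{"rot": [0,0,-0.6366]},{"rot": [0,0,-0.6366]},{"rot": [0,0,-0.6366]},{"rot": [0,0,-0.6366]},{"rot": [0,0,-0.6366]},{"rot": [0,0,-0.6366]},{"rot": [0,0,-0.6366]},{"rot": [0,0,-0.6366]}]' > next.json && python3 jog.py next.json; python3 st.py; python3 - <<'E'
from h import *
T=tool();M=T[:3,:3];z=M[:,2];C=R.from_rotvec(np.cross(z,-BZ)).as_matrix()@M
print(rel(T,bed(0,0,.065),C))
w=read_camera("wrist");W=T@np.array(w["hand_eye"]);im=w["image"].copy();cv2.imwrite("pics/w5.png",im[:,:,::-1]);print(proj(w,bed(0,0,.098),W))
E
```

```text
time: 12.93
ee_pos: [0.5238, 0.0438, 0.2206]
orientation: [0.874, -2.659, 0.644]
wrist_force: [-0.1, 0.3, -0.2]
opening: 0.0851
grip_force: 0.0
[ 0.0008 -0.001   0.1561] F bed [-0.3 -0.2 -0. ] M bed [-0.043  0.507  0.015] rot [ 5.200e-03  4.000e-04 -2.287e+00] grip 0.0 0.08507902865587966 j7 1.1993192855641297
(array([-0.0015, -0.0004,  0.0911]), array([ 0.002 , -0.0036,  0.    ]))
[254.07736826 213.25188301]
```

View pics/w5.png

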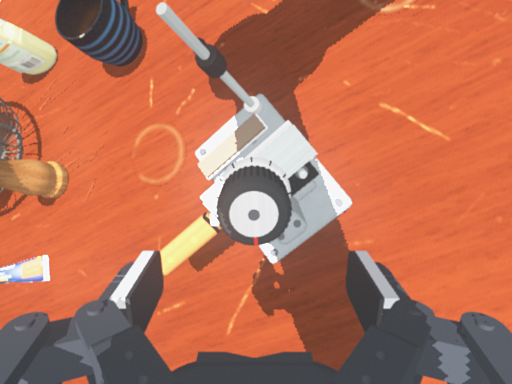

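The knob cap is centred at (254,213.5), against a prediction of (254.1,213.3), so the axis is confirmed. I'll descend, winding back a bit more.

Scaled: 0.091 m is 0.1213, 0.085 m is 0.1133, -0.6 rad is -0.191.

```bash
echo '[{"xyz": [-0.0013,0,0.0133],"rot": [0,0,-0.0382]},{"xyz": [-0.0013,0,0.04],"rot": [0,0,-0.0764]},{"xyz": [-0.0013,0,0.0667],"rot": [0,0,-0.1146]},{"xyz": [-0.0013,0,0.0933],"rot": [0,0,-0.1528]},{"xyz": [-0.0013,0,0.1133],"rot": [0,0,-0.191]},{"xyz": [-0.0013,0,0.1213],"rot": [0,0,-0.191]},{"xyz": [-0.0013,0,0.1213],"rot": [0,0,-0.191]},{"xyz": [-0.0013,0,0.1213],"rot": [0,0,-0.191]}]' > next.json && python3 jog.py next.json; python3 st.py; echo '[{},{},{},{},{}]' > next.json && python3 jog.py next.json 0 60; python3 st.py
```

```text
time: 13.65
ee_pos: [0.5149, 0.0006, 0.1425]
orientation: [1.57, -2.208, 0.485]
wrist_force: [0.9, 0.4, 1.0]
opening: 0.0848
grip_force: 0.0
[-0.0001 -0.0003  0.0664] F bed [-0.   0.8  1.2] M bed [-0.029  0.548 -0.023] rot [ 2.4000e-03  1.1000e-03 -1.6865e+00] grip 0.0 0.08478027941065742 j7 1.7010052321298907
time: 14.07
ee_pos: [0.5157, 0.0011, 0.1434]
orientation: [1.575, -2.207, 0.486]
wrist_force: [2.2, 1.1, 5.9]
opening: 0.049
grip_force: 62.4
[-0.0002  0.0003  0.0675] F bed [1.6 1.9 5.9] M bed [0.258 0.248 0.086] rot [-2.0000e-04 -1.0000e-04 -1.6837e+00] grip 62.39921756554395 0.04897153641993209 j7 1.7040548654013759
```

Scaled: 0.12 rad is 0.0382.

```bash
echo '[{"rot": [0,0,0.0382]},{"rot": [0,0,0.0764]},{"rot": [0,0,0.1146]},{"rot": [0,0,0.1528]},{"rot": [0,0,0.191]},{"rot": [0,0,0.2228]}]' > next.json && python3 jog.py next.json ; python3 st.py; echo '[{"rot": [0,0,0.0382]},{"rot": [0,0,0.0764]},{"rot": [0,0,0.1146]},{"rot": [0,0,0.1528]},{"rot": [0,0,0.191]},{"rot": [0,0,0.2292]},{"rot": [0,0,0.2674]},{"rot": [0,0,0.3056]},{"rot": [0,0,0.3438]},{"rot": [0,0,0.382]},{"rot": [0,0,0.382]}]' > next.json && python3 jog.py next.json ; python3 st.py
```

```text
time: 14.57
ee_pos: [0.5157, 0.0011, 0.1434]
orientation: [0.746, -2.721, 0.669]
wrist_force: [1.6, 0.9, 5.6]
opening: 0.0491
grip_force: 62.4
[-0.0002  0.0004  0.0675] F bed [1.8 1.4 5.4] M bed [0.267 0.185 0.228] rot [-6.0000e-04 -2.0000e-04 -2.3887e+00] grip 62.41881160531193 0.04911309332203718 j7 1.054117275155335
time: 15.48
ee_pos: [0.5158, 0.001, 0.1434]
orientation: [0.969, 2.816, -0.793]
wrist_force: [1.5, 0.8, 6.4]
opening: 0.0488
grip_force: 62.5
[-0.0002  0.0004  0.0675] F bed [2.3 1.3 6.1] M bed [ 0.287  0.278 -0.199] rot [1.1000e-03 2.0000e-04 2.6966e+00] grip 62.46266663772985 0.04877972015011301 j7 -0.050122058366663835
```

Scaled: 0.05 rad is 0.0159.

```bash
cat > q.py <<'E'
from h import *
T=tool();s=sensors.observe();q=s["ft_torque"];r=rel(T,BO,MB)[1][2];print("turned",round((r+1.684)*-1 if r<0 else 2*np.pi-r-1.684,3),"Mz",round(q@BZ,3),"Fz",round(s["wrist_force"]@BZ,1),"j7",round(s["joints"][6],2),s["time"])
E
for i in 1 2 3 4; do echo '[{"rot": [0,0,0.0159]},{"rot": [0,0,0.0318]}]' > next.json && python3 jog.py next.json >/dev/null; python3 q.py; done
```

```text
turned 1.998 Mz 0.244 Fz 6.9 j7 -0.14 15.65
turned 2.098 Mz 0.171 Fz 7.6 j7 -0.23 15.8167
turned 2.198 Mz 0.186 Fz 7.2 j7 -0.32 15.9833
turned 2.298 Mz 0.218 Fz 7.9 j7 -0.42 16.15
```

Scaled: 0.1 rad is 0.0318.

```bash
for i in 1 2 3; do echo '[{"rot": [0,0,0.0159]},{"rot": [0,0,0.0318]}]' > next.json && python3 jog.py next.json >/dev/null; python3 q.py; done
```

```text
turned 2.398 Mz 0.258 Fz 7.3 j7 -0.51 16.3167
turned 2.498 Mz 0.209 Fz 7.6 j7 -0.6 16.4833
turned 2.598 Mz 0.292 Fz 8.5 j7 -0.69 16.65
```

Scaled: 0.1 rad is 0.0318.

```bash
for i in 1 2; do echo '[{"rot": [0,0,0.0159]},{"rot": [0,0,0.0318]}]' > next.json && python3 jog.py next.json >/dev/null; python3 q.py; done
```

```text
turned 2.698 Mz 0.325 Fz 7.8 j7 -0.79 16.8167
turned 2.798 Mz 0.404 Fz 7.4 j7 -0.88 16.9833
```

Scaled: 0.1 rad is 0.0318.

```bash
echo '[{"rot": [0,0,0.0159]},{"rot": [0,0,0.0318]}]' > next.json && python3 jog.py next.json >/dev/null; python3 q.py; python3 - <<'E'
from h import *
T=tool();w=read_camera("wrist");im=w["image"];W=T@np.array(w["hand_eye"]);c=proj(w,bed(0,0,.098),W);print(c)
cv2.imwrite("pics/w6.png",im[:,:,::-1])
y,x=[int(v) for v in c[::-1]]
k=cv2.resize(im[140:300,160:350],(760,600),interpolation=cv2.INTER_CUBIC);cv2.imwrite("pics/c6.png",cv2.resize(k,(760,600))[:,:,::-1])
E
```

```text
turned 2.898 Mz 0.361 Fz 7.4 j7 -0.97 17.15
[253.25132286 288.54862027]
```

View pics/c6.png

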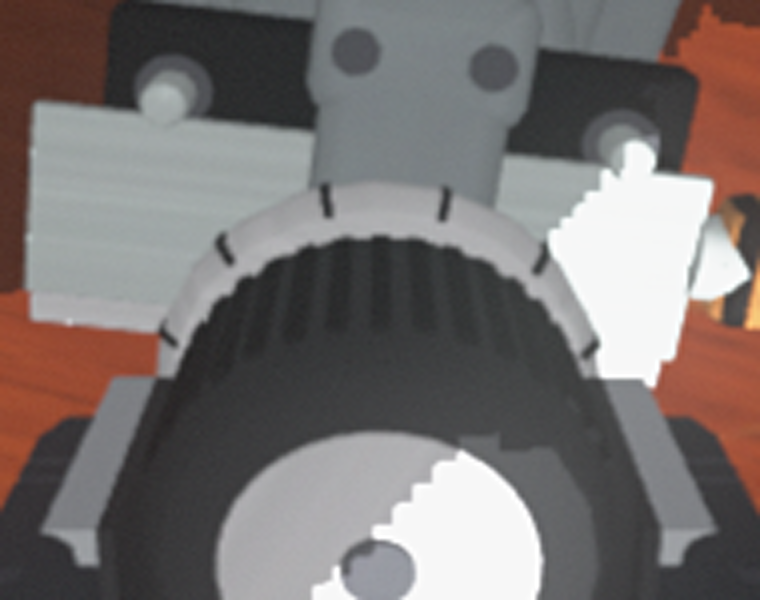

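The crop shows the spine of the blade against both pins, at (165,95) and (625,150), and flat under the foot. Six collar marks are visible above the knob. I'll work out the slip from their angles.

```bash
cat > slip.py <<'E'
from h import *
w=read_camera("wrist");H=np.array(w["hand_eye"])
# tool frame == bed axis frame: axis point and plane in tool coordinates
im5=cv2.imread("pics/w5.png").astype(int);red=(im5[...,2]>120)&(im5[...,1]<60)&(im5[...,0]<60)
m=np.zeros_like(red);m[195:262,235:275]=red[195:262,235:275];ys,xs=np.nonzero(m);print("red px",len(xs),xs.mean(),ys.mean(),ys.min(),ys.max())
# w5 pose: TCP at bed (.0008,-.001,.1561)
def inT(u,v,zt,ax):
    p=onz(w,u,v,zt,H)-np.array([ax[0],ax[1],zt]);return np.hypot(*p[:2]).round(4),np.arctan2(p[1],p[0])
r5=inT(xs.mean(),ys.mean(),.1561-.098,(-.0015,-.0004));print("red5",r5)
mk=np.array([[(325,185),(328,218)],[(447,188),(442,220)],[(222,236),(233,264)],[(548,250),(540,272)],[(163,335),(176,348)],[(597,345),(585,355)]],float)
for a,b in mk:
    u,v=((a+b)/2+[2,2])/[4,3.75]+[160,140]-.5
    r,f=inT(u,v,.0675-.058,(0,0))
    print(r,round(f,3),"slip mod .5236:",round((r5[1]+.603-f)%.5236,3))
E
python3 slip.py
```

```text
slip.py:5: RuntimeWarning: Mean of empty slice.
  m=np.zeros_like(red);m[195:262,235:275]=red[195:262,235:275];ys,xs=np.nonzero(m);print("red px",len(xs),xs.mean(),ys.mean(),ys.min(),ys.max())
  ret = ret.dtype.type(ret / rcount)
Traceback (most recent call last):
  File "slip.py", line 5, in <module>
    m=np.zeros_like(red);m[195:262,235:275]=red[195:262,235:275];ys,xs=np.nonzero(m);print("red px",len(xs),xs.mean(),ys.mean(),ys.min(),ys.max())
                                                                                                                                ~~~~~~^^
ValueError: zero-size array to reduction operation minimum which has no identity
```

```bash
sed -i 's/^im5=.*/im5=cv2.imread("pics\/w5.png").astype(int);red=(im5[...,2]-im5[...,1]>80)/; s/m\[195:262,235:275\]=red\[195:262,235:275\]/m[233:246,248:264]=red[233:246,248:264]/' slip.py; python3 slip.py
```

```text
red px 42 254.78571428571428 241.57142857142858 237 245
red5 (np.float64(0.0216), np.float64(3.1038852629455973))
0.0286 -0.223 slip mod .5236: 0.265
0.0288 0.301 slip mod .5236: 0.265
0.0283 -0.738 slip mod .5236: 0.256
0.0289 0.836 slip mod .5236: 0.253
0.0281 -1.307 slip mod .5236: 0.301
0.0288 1.36 slip mod .5236: 0.252
```

Slip measures about 0.26 rad, which fits the torque levelling off at 0.36–0.40 N m, so I'll stop turning, release and retreat.

Scaled: -0.13 m is -0.1733, -0.05 m is -0.0667.

```bash
echo '[{},{},{},{}]' > next.json && python3 jog.py next.json 0.085; echo '[{"xyz": [0,0,-0.0267]},{"xyz": [0,0,-0.0667]},{"xyz": [0,0,-0.12]},{"xyz": [0,0,-0.1733]},{"xyz": [0,0,-0.1733]},{"xyz": [0,0,-0.1733]},{"xyz": [0,0,-0.1733]}]' > next.json && python3 jog.py next.json; python3 - <<'E'
from h import *
T=tool();w=read_camera("wrist");im=w["image"];cv2.imwrite("pics/w7.png",im[:,:,::-1]);W=T@np.array(w["hand_eye"]);c=proj(w,bed(0,0,.08),W);print(c)
x,y=[int(v) for v in c];x0=max(0,x-80);y0=max(0,y-75)
cv2.imwrite("pics/c7.png",cv2.resize(im[y0:y0+150,x0:x0+160],(640,600),interpolation=cv2.INTER_CUBIC)[:,:,::-1])
E
```

```text
time: 17.63
ee_pos: [0.5143, 0.0001, 0.1416]
orientation: [2.05, 1.876, -0.614]
wrist_force: [0.9, -0.8, 0.9]
opening: 0.0846
grip_force: 0.0
time: 18.22
ee_pos: [0.5287, 0.0632, 0.2539]
orientation: [2.05, 1.875, -0.615]
wrist_force: [-0.8, 0.4, 0.0]
opening: 0.0854
grip_force: 0.0
[255.11876927 186.07841551]
```

View pics/c7.png

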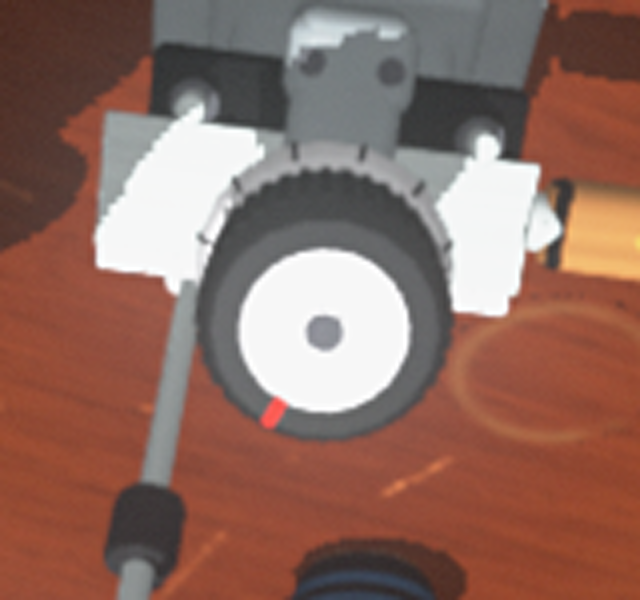

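The view shows the blade still flat against both pins (190,105) and (485,145). The red line at (273,413) falls halfway between two collar marks, so the slip is about 0.25 rad. I'll hand the job in.

```bash
python3 -c "
from plant import robot, sensors, workorder, read_camera
print(workorder.job_done())"
```

```text
the job is handed in; nothing more can be done
None
```

I laid the knife flat on the bed against both stop pins, let go, and clamped it by turning the thumbscrew until its clutch had slipped about 0.25 rad. The job is handed in at about 18 s, with no verdict returned yet.

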